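# Rock the sorter's seesaw gate over to the empty tray

## Robot

A 7-joint arm with a two-finger parallel gripper is mounted at the origin on the work surface. World frame = base frame: x ahead of the robot, y to its left, z up, the work surface at z = 0. Lengths are in m, angles in rad, forces in N, time in s.
With the tool pointing down it reaches from about 0.4 to 0.85 m from the base axis. Payload 10.4 kg.
Tool frame: the origin (TCP) lies midway between the tips of the shut fingers; the grasp point (between the pads) lies 19 mm behind it; z points along the fingers, y is the line along which they close (so a half turn about z gives the same grasp; the last joint's range is limited). The gripper opens to 87 mm and grips with 3 to 60 N. Pads are 19 mm wide; open, the fingers measure 117 mm over their backs; the gripper's body (75 mm by 190 mm) begins 51 mm behind the grasp point.
Start: joints at [-1.152, 0.332, -0.065, 1.46, 0.022, 1.35, -0.088], TCP at [0.267, 0.565, 0.223] pointing down, gripper open.
Joint ranges: [-2.6, 2.6], [-0.5, 2.12], [-1.47, 1.34], [0.16, 2.42], [-1.27, 4.41], [0.06, 2.06], [-2.6, 2.6]. Speed limits (rad/s): [2.22, 2.22, 2.79, 2.79, 3.14, 3.14, 3.14].

## Interface

Orientations are given as a unit quaternion [x, y, z, w].
In Python, from bench import r gives the robot as it stands.
- The arm moves only by the tool move_arm, never from a script. Its argument "targets" is a list of rows, each a list of 3 entries, a list of its own where there are three numbers: the shift along the tool's x, y, z in cm, then the turn, a rotation vector about the tool's x, y, z in rad, then the opening in per cent of the stroke, from 0 (shut) to 100 (fully open). In form: [[[x, y, z], [wx, wy, wz], gripper], ...]. A call has 1 to 20 rows; each row shifts and turns the commanded pose from where the row before left it, along the tool's axes as they then stand; what a row does not reach is not made up. A row lasts 1/8 s, in which the tool goes at most 62.5 mm and 10.7 degrees, less where a joint would pass 70% of its speed; a pose out of reach is approached as far as the arm can. A call with a gripper value outside its range is refused whole. The fingers move at their own pace and stop on an object; "grip_force" is the grip in N (left out, the last holds). Time passes only in rows, so rows that do not move let the fingers close. It gives the time, the measured TCP pose, the force, the opening and the grip force at its end, in the units of the state.
- r.read_state(): the state, without advancing time (a new reading comes with each control period).
- r.camera(name): name is "side" or "top"; returns a dict with "image" (420x560x3 uint8, blue, green, red), "vertical_fov" (degrees; the focal length in pixels is half the picture's height over the tangent of half this angle, whatever the lens; pixels are square), "cx", "cy" (the principal point, pixels), "k1" (the pictures are not rectified: a ray, as slopes to the right and down, at radius r is drawn at 1 + k1 r^2 times it, then the intrinsics apply), "cam_to_world" (4x4, takes a point from camera to world coordinates). Camera axes: x right, y down, z forward; pixel columns grow to the right and rows downward; lengths in m; the calibration is good to about 2 mm. A picture is of the moment at which its call begins. There is no depth.
- r.close_job(): hands the job in; it is judged then, once.
The state is a dict: "time": time; "joint_positions": joint angles; "joint_vel": joint speeds; "joint_torque": joint torques, N m; "ee_pos": TCP position; "eef_rot": TCP orientation; "ft_force": force on the tool from outside, world axes, zero at the start; "torque": the same for the moment, N m; "width": finger opening in m; "grip_force": force on a finger pad.
Only numpy, scipy, OpenCV 4.12 (cv2) and the standard library are available. Lean on these libraries where they do the work, as an engineer would, in place of code of your own. Each camera call takes 0.05 s, during which the arm holds its last target. There are 200 camera calls.

## Task

The left tray of the bushing sorter is full and its chute is shut. With the fingertips, push the empty tray along its lane, away from the robot, fully home against the end stop under the right chute; then press the raised right-hand pad of the seesaw gate down so that the gate rocks over its pivot and stays over, and all three waiting bushings roll down the right chute into that tray. Do not lift the tray, do not touch the bushings, and leave the bottle, gauge and flange alone.

Things in the scene. Friction and masses are not known exactly. Their poses are not given: they have to be found in the camera images.
- sorter: Fixed steel bushing sorter, 600 mm wide (y). Origin on the table right below the gate's pivot; x away from the robot (turned with the fixture), y left, z up. Pivot axis along x, 130 mm up, between grey cheeks (tops 140 mm up, |x| under 37 mm). The left chute (+y) is shut by an upright plate at y = 90 mm; the full tray below it is part of the fixture.
- gate (a joint): Tilt of the seesaw gate (aluminium trough, 170 x 46 mm, holding the bushings), rad. -0.2 (start, stop): left end down; 0 level; +0.2 (stop): right end down, feeding the right chute. Grows as the right pad is pressed down (2 to 5 N); the pad drops 30 mm from stop to stop. A weight makes the gate fall to and stay on the nearer stop once well past level.
- pad_right (a point): Top centre of the gate's right-hand pad: round steel disc 34 mm across, 6 mm thick, at the right end of a finger bar in front of the trough. It moves with the gate. In the sorter's frame x = -75, y about -75 mm; top 155 mm above the table when raised (start), 125 mm when pressed to the stop.
- pad_left (a point): Top centre of the same kind of pad at the bar's left end (sorter y about +75 mm); low at the start (top 125 mm above the table).
- chute_right (a point): Middle of the lower lip of the open right chute, fixed to the sorter, 62 mm above the table, over the tray's near-gate edge when the tray is home. The chute is 56 mm wide (x, over side walls about 12 mm high) and rises from here towards the gate, 98 mm along y, to 112 mm.
- tray: Loose empty open tray of white plastic, 130 mm long (x, along the lane), 120 mm wide (y), 45 mm high, walls 5 mm, 0.25 to 0.5 kg, on the table between the lane's rails (3 mm play each side), 50 to 85 mm short of home. Origin at the centre of its underside; its near wall's outer face is 65 mm towards the robot (-x) from it.
- tray_home (a point): Table point fixed to the sorter where the tray's origin comes when fully home; axes as the sorter's. Seen from it: end stop 30 mm high, near face at x = 65 mm; lane rails 20 mm high along x from -100 to 65 mm, at y = 65 (gate side) and -65 mm; upright backstop plate 120 mm high at y = -69 mm, x from -25 to 65 mm.
- roller1: Steel bushing, a roller 26 mm across and 36 mm long with a 14 mm bore, 80 to 130 g, lying across the gate's trough with its axis along the sorter's x at the start; nearest the shut plate. Origin at its centre. It rolls away by itself once the gate tips.
- roller2: Steel bushing, a roller 26 mm across and 36 mm long with a 14 mm bore, 80 to 130 g, lying across the gate's trough with its axis along the sorter's x at the start; the middle one. Origin at its centre. It rolls away by itself once the gate tips.
- roller3: Steel bushing, a roller 26 mm across and 36 mm long with a 14 mm bore, 80 to 130 g, lying across the gate's trough with its axis along the sorter's x at the start; nearest the pivot. Origin at its centre. It rolls away by itself once the gate tips.
- oil: Bystander: loose white bottle 48 mm across, 120 mm high. Origin at the centre of its underside.
- gauge: Bystander: loose steel plug gauge standing upright, foot 44 mm across, 95 mm high. Origin at the centre of its underside.
- flange: Bystander: loose dark steel ring 72 mm across, 28 mm high. Origin at the centre of its underside.
Mind the look-alikes: they are no part of the job. Of the things like the tray, leave any that is turquoise; of the rest the smaller one is meant.

How it is judged:
By the outcome, as a careful person would: the job done as asked, in the order asked, and still so for the second after the job is handed in, with the robot touching nothing.
It also fails if it takes over 48 s, if anything falls off the work surface, if the arm or the gripper's body presses on something with over 40 N, if the wrist force passes 120 N, or if a joint passes its speed limit or range.

## Working session

There is one attempt and no reset: what is moved stays moved. The work goes in short steps, Python scripts to look and compute and a tool call to move; the robot and the scene stay as the last step left them, time stands still between calls to the robot, and variables do not carry over. Pictures are saved under pics/ and viewed, at most 10 in all, crops included, and the job is handed in when it is done.

Besides the shell and the picture viewer there is one more tool, called as name(argument=value, ...) on one line, values as JSON. move_arm: Moves the arm, as the interface text tells. Its arguments: {"type":"object","properties":{"targets":{"type":"array"},"grip_force":{"type":"number"}},"required":["targets"]}

```bash
mkdir -p pics
cat > h.py <<'E'
import numpy as np, cv2, pickle
def grab(r,n,tag):
    c=r.camera(n); cv2.imwrite(f'pics/{tag}.png',c['image']); pickle.dump(c,open(f'pics/{tag}.pkl','wb')); return c
def load(tag): return pickle.load(open(f'pics/{tag}.pkl','rb'))
def K(c):
    f=c['image'].shape[0]/2/np.tan(np.radians(c['vertical_fov'])/2)
    return np.array([[f,0,c['cx']],[0,f,c['cy']],[0,0,1.]]),np.array([c['k1'],0,0,0.])
def ray(c,uv):
    k,d=K(c); T=np.array(c['cam_to_world']); p=cv2.undistortPoints(np.array([[uv]],float),k,d)[0,0]
    return T[:3,3],T[:3,:3]@np.array([p[0],p[1],1.])
def at(c,uv,z):
    o,v=ray(c,uv); return o+v*(z-o[2])/v[2]
def proj(c,P):
    k,d=K(c); W=np.linalg.inv(np.array(c['cam_to_world']))
    return cv2.projectPoints(np.array(P,float).reshape(-1,1,3),cv2.Rodrigues(W[:3,:3])[0],W[:3,3],k,d)[0][:,0]
E
python3 - <<'E'
from bench import r
from h import *
for n in('side','top'):
    c=grab(r,n,n+'0'); print(n,c['vertical_fov'],c['k1'],np.round(c['cam_to_world'],3).tolist())
s=r.read_state(); print(s)
E
```

```text
side 56.609249366708355 0.004073011654071203 [[-0.999, -0.025, 0.019, 0.53], [-0.032, 0.721, -0.692, 0.499], [0.004, -0.693, -0.721, 0.699], [0.0, 0.0, 0.0, 1.0]]
top 44.10765486537008 -0.1540075141367819 [[0.022, -0.994, 0.103, 0.457], [-0.999, -0.024, -0.022, -0.021], [0.025, -0.102, -0.994, 1.231], [0.0, 0.0, 0.0, 1.0]]
{'time': 0.1, 'joint_positions': array([-1.15155773,  0.33279944, -0.06468714,  1.46083432,  0.02159235,
        1.34991523, -0.08850792]), 'joint_vel': array([ 0.00191739, -0.00312639, -0.00033567, -0.001464  , -0.00046994,
        0.0016047 ,  0.00037783]), 'joint_torque': array([ 1.79919025e-03, -6.24546647e+01,  2.48078682e-02, -3.90711629e+01,
       -6.15338143e-02,  3.66101693e-02,  4.12645431e-05]), 'ee_pos': array([0.26711289, 0.56466655, 0.22185023]), 'eef_rot': array([ 2.19128103e-01,  9.75695894e-01, -6.20685730e-04, -1.11817008e-04]), 'ft_force': array([0.11614252, 0.21446981, 0.71911932]), 'torque': array([-0.03131882, -0.01467919, -0.05116662]), 'grip_force': 0.0, 'width': 0.08726957852095772}
```

View pics/top0.png

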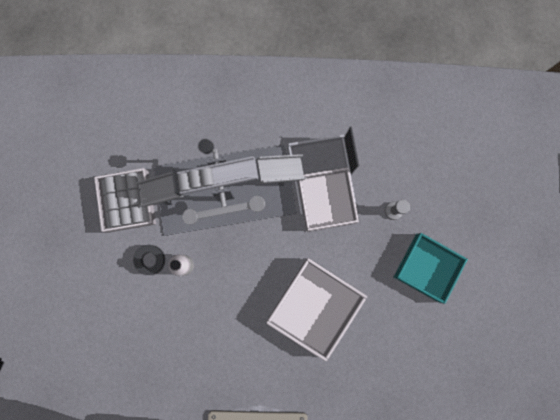

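View pics/side0.png

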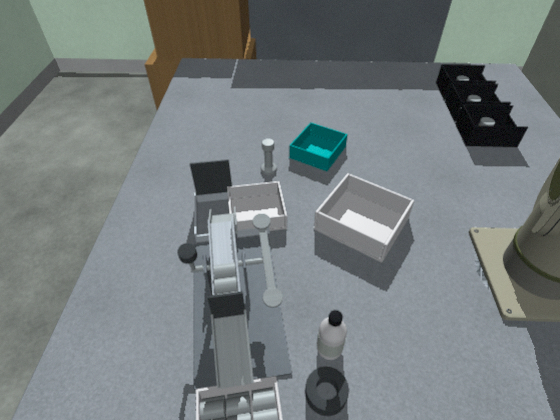

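The candidates for the tray are the small white one in the lane (top 328,200; side 257,208), the larger loose white one (top 317,310) and the turquoise one (top 430,267). By the description I choose the small white one in the lane. The pads are at top (257,204) for the right, raised one and (190,216) for the left. Next I check this in a close crop.

Run:
```python
from h import *
a=load('top0')['image'][110:250,150:420]; b=load('side0')['image'][130:320,160:320]
a=cv2.resize(a,None,fx=2.9,fy=2.9,interpolation=2)
cv2.imwrite('pics/c1.png',a)
cv2.imwrite('pics/c2.png',cv2.resize(b,None,fx=3.1,fy=3.1,interpolation=2))
```

```text
(no output)
```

View pics/c1.png

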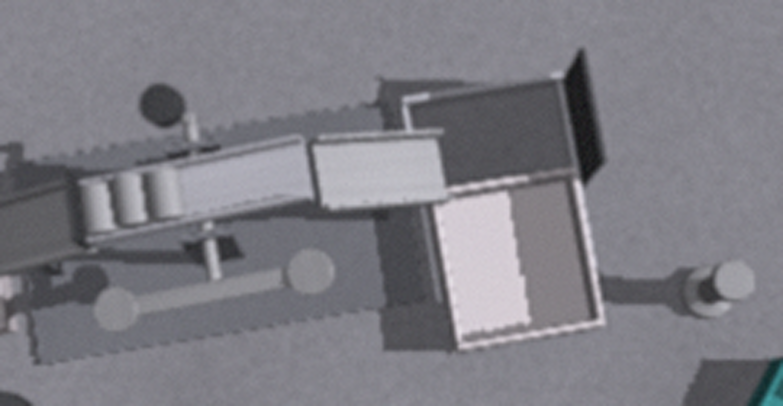

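View pics/c2.png

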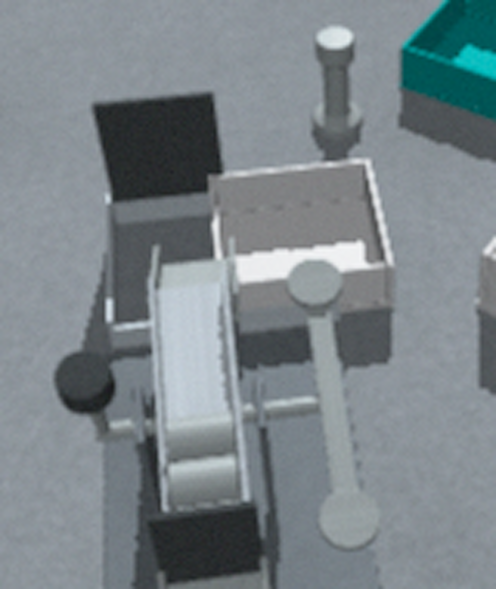

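Run:
```python
from h import *
c=load('top0'); s=load('side0')
f=lambda u,v:(u/2.9+150,v/2.9+110)
g=lambda u,v:(u/3.1+160,v/3.1+130)
P=lambda n,uv,z,cam=c:print(n,np.round(at(cam,uv,z),4))
for n,u,v,z in [('padR',310,271,.155),('padL',117,308,.125),('trayNL',459,350,.045),('trayNR',605,325,.045),('trayFR',577,178,.045),('stopL',405,99,.03),('stopR',565,75,.03),('lipN',447,203,.066),('lipF',442,131,.074),('gaugetop',735,281,.095)]: P(n,f(u,v),z)
for n,u,v,z in [('padR',316,284,.155),('padL',349,520,.125),('trayNL',272,300,.045),('trayNL?',238,318,.045),('trayNR',392,267,.045),('trayFR',371,161,.045),('stopL',110,332,.03)]: P('side '+n,g(u,v),z,s)
P('bigtray far',(308,261),.06);P('bigtray R',(366,297),.06);P('bigtray L',(268,322),.06)
P('oil',(180,265),.12);P('flange',(150,260),.028)
R=at(c,f(310,271),.155);L=at(c,f(117,308),.125)
y=(L-R)[:2];y/=np.linalg.norm(y);print('yaw',np.degrees(np.arctan2(-y[0],y[1])))
```

```text
padR [0.5863 0.0089 0.155 ]
padL [0.5588 0.1518 0.125 ]
trayNL [ 0.5395 -0.1075  0.045 ]
trayNR [ 0.5621 -0.2239  0.045 ]
trayFR [ 0.6803 -0.2005  0.045 ]
stopL [ 0.7447 -0.0611  0.03  ]
stopR [ 0.769  -0.1924  0.03  ]
lipN [ 0.6535 -0.0946  0.066 ]
lipF [ 0.7093 -0.0892  0.074 ]
gaugetop [ 0.5941 -0.3167  0.095 ]
side padR [0.5849 0.0131 0.155 ]
side padL [0.558  0.1561 0.125 ]
side trayNL [ 0.6264 -0.0687  0.045 ]
side trayNL? [ 0.6488 -0.051   0.045 ]
side trayNR [ 0.5413 -0.1038  0.045 ]
side trayFR [ 0.5613 -0.2187  0.045 ]
side stopL [ 0.7414 -0.0474  0.03  ]
bigtray far [ 0.4699 -0.1071  0.06  ]
bigtray R [ 0.3911 -0.2401  0.06  ]
bigtray L [ 0.3315 -0.0201  0.06  ]
oil [0.454  0.1709 0.12  ]
flange [0.4633 0.2576 0.028 ]
yaw 10.862597874830483
```

The crops confirm the tray: white, in the lane under the right chute, with the big box's far corner about 80 mm behind it. The fixture is turned about 10.9°. The tray's near face is about 78 mm short of home, and its centre is near (0.551, -0.164). I turn the tool so its y runs along the lane, shut the fingers and travel at height.

move_arm(targets=[[[0, 0, 0], [0, 0, 0.157], 0], [[0, 0, 0], [0, 0, 0.157], 0], [[0, 0, 0], [0, 0, 0.157], 0], [[0, 0, 0], [0, 0, 0.157], 0], [[0, 0, 0], [0, 0, 0.157], 0], [[0, 0, 0], [0, 0, 0.154], 0], [[-4.8, 0.7, 0], [0, 0, 0], 0], [[-4.8, 0.7, 0], [0, 0, 0], 0], [[-4.8, 0.7, 0], [0, 0, 0], 0], [[-4.8, 0.7, 0], [0, 0, 0], 0], [[-4.8, 0.7, 0], [0, 0, 0], 0], [[-4.8, 0.7, 0], [0, 0, 0], 0], [[-4.8, 0.7, 0], [0, 0, 0], 0], [[-4.8, 0.7, 0], [0, 0, 0], 0], [[-4.8, 0.7, 0], [0, 0, 0], 0], [[-4.8, 0.7, 0], [0, 0, 0], 0], [[-4.8, 0.7, 0], [0, 0, 0], 0], [[-4.8, 0.7, 0], [0, 0, 0], 0], [[0, 0, 0], [0, 0, 0], 0], [[0, 0, 0], [0, 0, 0], 0]])

```text
time: 2.6
ee_pos: [0.4582, 0.0158, 0.2223]
eef_rot: [0.637, 0.771, -0.0, -0.0]
ft_force: [-0.2, 1.2, 0.6]
width: 0.0005
grip_force: 0.0
```

move_arm(targets=[[[-4.85, 0.6, 0], [0, 0, 0], 0], [[-4.85, 0.6, 0], [0, 0, 0], 0], [[-4.85, 0.6, 0], [0, 0, 0], 0], [[-4.85, 0.6, 0], [0, 0, 0], 0], [[0, 0, 0], [0, 0, 0], 0], [[0, 0, 4], [0, 0, 0], 0], [[0, 0, 4], [0, 0, 0], 0], [[0, 0, 4], [0, 0, 0], 0], [[0, 0, 3], [0, 0, 0], 0], [[0, 0, 2], [0, 0, 0], 0], [[0, 0, 1.7], [0, 0, 0], 0], [[0, 0, 1], [0, 0, 0], 0], [[0, 0, 0], [0, 0, 0], 0], [[0, 0, 0], [0, 0, 0], 0]])

```text
time: 4.35
ee_pos: [0.5192, -0.1709, 0.0262]
eef_rot: [0.637, 0.771, 0.0, 0.0]
ft_force: [0.1, -0.8, 0.8]
width: 0.0004
grip_force: 0.0
```

Run:
```python
from bench import r
from h import *
c=grab(r,'side','s1'); cv2.imwrite('pics/s1c.png',cv2.resize(c['image'][100:300,160:420],None,fx=3,fy=3,interpolation=2))
```

```text
(no output)
```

View pics/s1c.png

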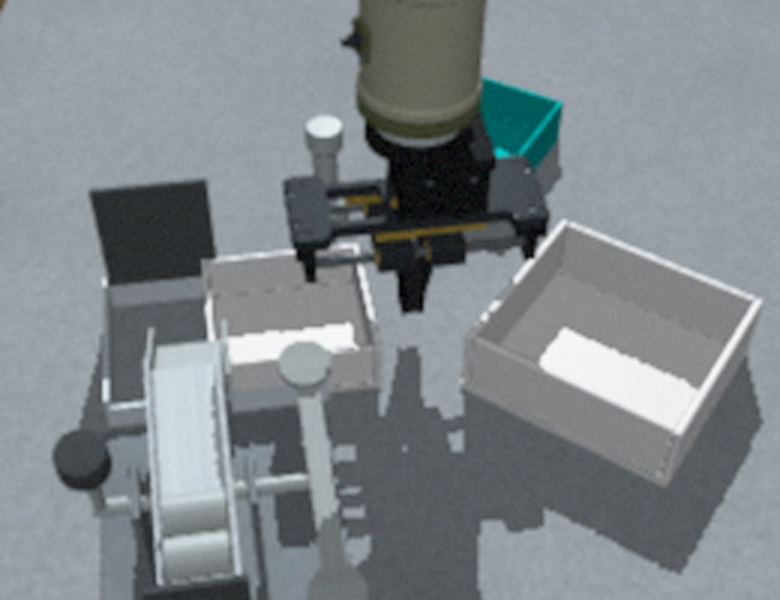

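The fingertips (crop 410,305) stand clear between the tray's near wall and the larger box. I now push along the lane.

move_arm(targets=[[[0, 0.8, 0], [0, 0, 0], 0], [[0, 0.6, 0], [0, 0, 0], 0], [[0, 0.6, 0], [0, 0, 0], 0], [[0, 0.8, 0], [0, 0, 0], 0], [[0, 0.8, 0], [0, 0, 0], 0], [[0, 0.8, 0], [0, 0, 0], 0], [[0, 0.8, 0], [0, 0, 0], 0], [[0, 0.8, 0], [0, 0, 0], 0], [[0, 0.8, 0], [0, 0, 0], 0], [[0, 0.6, 0], [0, 0, 0], 0], [[0, 0.5, 0], [0, 0, 0], 0], [[0, 0, 0], [0, 0, 0], 0]])

```text
time: 5.9
ee_pos: [0.597, -0.1555, 0.0256]
eef_rot: [0.637, 0.771, 0.0, 0.0]
ft_force: [0.4, -1.1, 0.3]
width: 0.0005
grip_force: 0.0
```

move_arm(targets=[[[0, 0.3, 0], [0, 0, 0], 0], [[0, 0.3, 0], [0, 0, 0], 0], [[0, 0.2, 0], [0, 0, 0], 0]])

```text
time: 6.28
ee_pos: [0.6041, -0.1544, 0.0256]
eef_rot: [0.637, 0.771, -0.0, -0.0]
ft_force: [-3.7, -0.9, 2.7]
width: 0.0006
grip_force: 2.1
```

move_arm(targets=[[[0, 0.3, 0], [0, 0, 0], 0], [[0, 0.3, 0], [0, 0, 0], 0]])

```text
time: 6.52
ee_pos: [0.6102, -0.1532, 0.0256]
eef_rot: [0.637, 0.771, 0.0, -0.0]
ft_force: [-3.8, -1.6, 3.3]
width: 0.0003
grip_force: 2.2
```

move_arm(targets=[[[0, 0.2, 0], [0, 0, 0], 0], [[0, 0.2, 0], [0, 0, 0], 0]])

```text
time: 6.78
ee_pos: [0.614, -0.1524, 0.0256]
eef_rot: [0.637, 0.771, 0.0, -0.0]
ft_force: [-4.4, -1.3, 4.8]
width: 0.0002
grip_force: 2.4
```

move_arm(targets=[[[0, 0.2, 0], [0, 0, 0], 0], [[0, 0.1, 0], [0, 0, 0], 0]])

```text
time: 7.02
ee_pos: [0.6171, -0.1518, 0.0255]
eef_rot: [0.637, 0.771, 0.0, 0.0]
ft_force: [-4.1, -0.8, 4.1]
width: 0.0006
grip_force: 2.1
```

move_arm(targets=[[[0, 0.2, 0], [0, 0, 0], 0], [[0, 0.1, 0], [0, 0, 0], 0]])

```text
time: 7.28
ee_pos: [0.6195, -0.1513, 0.0254]
eef_rot: [0.637, 0.771, -0.0, -0.0]
ft_force: [-9.3, -0.3, 7.1]
width: 0.0009
grip_force: 4.4
```

move_arm(targets=[[[0, 0.2, 0], [0, 0, 0], 0], [[0, 0.1, 0], [0, 0, 0], 0]])

```text
time: 7.52
ee_pos: [0.6198, -0.1516, 0.0253]
eef_rot: [0.637, 0.771, -0.002, -0.002]
ft_force: [-21.6, -0.9, 14.4]
width: 0.0007
grip_force: 10.5
```

Run:
```python
from bench import r
from h import *
c=grab(r,'top','t2'); cv2.imwrite('pics/t2c.png',cv2.resize(c['image'][110:250,240:400],None,fx=4.2,fy=4.2,interpolation=2))
print(r.read_state()['ft_force'])
```

```text
[-18.225164    -0.86590918  14.5406153 ]
```

View pics/t2c.png

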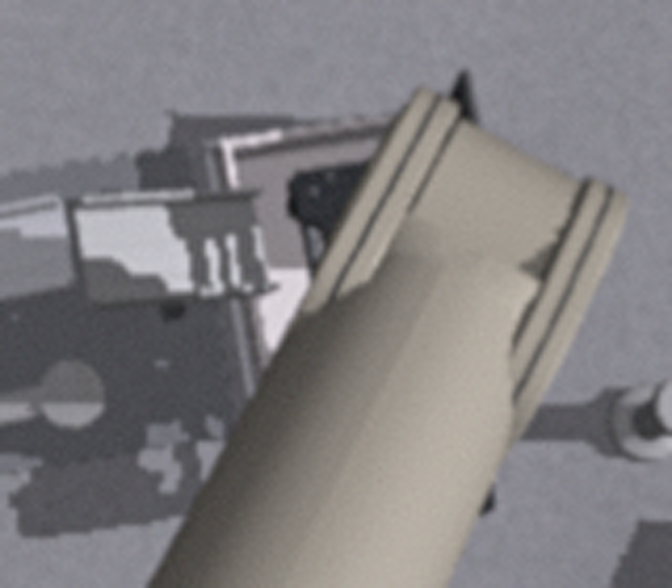

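The force rose to about 20 N and motion stopped within 1 mm of the predicted home, and the top crop shows the tray's far rim against the stop (230,140). I back off, lift and go over the right pad.

move_arm(targets=[[[0, -0.5, 0], [0, 0, 0], 0], [[0, -1, 0], [0, 0, 0], 0], [[0, -1.5, 0], [0, 0, 0], 0], [[0, 0, 0], [0, 0, 0], 0], [[0, 0, -3], [0, 0, 0], 0], [[0, 0, -5], [0, 0, 0], 0], [[0, 0, -5], [0, 0, 0], 0], [[0, 0, -5], [0, 0, 0], 0], [[0, 0, -3.4], [0, 0, 0], 0], [[0, 0, 0], [0, 0, 0], 0], [[0, 0, 0], [0, 0, 0], 0]])

```text
time: 8.95
ee_pos: [0.5934, -0.1559, 0.2388]
eef_rot: [0.637, 0.771, 0.0, -0.0]
ft_force: [-1.2, 0.2, -0.7]
width: 0.0006
grip_force: 0.0
```

move_arm(targets=[[[3.3, 0.5, 0], [0, 0, 0], 0], [[3.3, 0.6, 0], [0, 0, 0], 0], [[3.3, 0.6, 0], [0, 0, 0], 0], [[3.3, 0.5, 0], [0, 0, 0], 0], [[3.3, 0.5, 0], [0, 0, 0], 0], [[0, 0, 0], [0, 0, 0], 0], [[0, 0, 0], [0, 0, 0], 0]])

```text
time: 9.82
ee_pos: [0.5884, 0.0102, 0.2387]
eef_rot: [0.637, 0.771, -0.001, -0.0]
ft_force: [-0.1, -0.3, -0.5]
width: 0.0004
grip_force: 0.0
```

Run:
```python
from bench import r
from h import *
c=grab(r,'side','s3'); cv2.imwrite('pics/s3c.png',cv2.resize(c['image'][100:340,160:400],None,fx=2.5,fy=2.5,interpolation=2))
print(r.read_state()['ft_force'])
```

```text
[-0.29646328 -0.17178173 -0.53231175]
```

View pics/s3c.png

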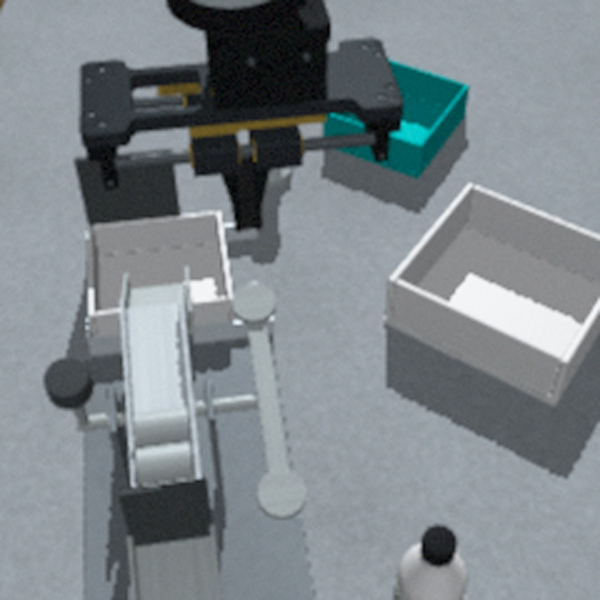

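The tray sits home at the stop (left rim at crop 90,300) and the fingertips are above the right pad (253,300). I now press.

move_arm(targets=[[[0, -0.2, 3], [0, 0, 0], 0], [[0, 0, 3], [0, 0, 0], 0], [[0, 0, 1.2], [0, 0, 0], 0], [[0, 0, 0.5], [0, 0, 0], 0], [[0, 0, 0.5], [0, 0, 0], 0], [[0, 0, 0.5], [0, 0, 0], 0], [[0, 0, 0.5], [0, 0, 0], 0], [[0, 0, 0.5], [0, 0, 0], 0], [[0, 0, 0], [0, 0, 0], 0]])

```text
time: 11.0
ee_pos: [0.5866, 0.0105, 0.1422]
eef_rot: [0.637, 0.771, -0.0, -0.0]
ft_force: [-0.4, -0.3, 2.1]
width: 0.0
grip_force: 0.7
```

move_arm(targets=[[[0, 0, 0.5], [0, 0, 0], 0], [[0, 0, 0.5], [0, 0, 0], 0], [[0, 0, 0.3], [0, 0, 0], 0], [[0, 0, 0.3], [0, 0, 0], 0], [[0, 0, 0], [0, 0, 0], 0], [[0, 0, 0], [0, 0, 0], 0], [[0, 0, 0], [0, 0, 0], 0], [[0, 0, 0], [0, 0, 0], 0], [[0, 0, 0], [0, 0, 0], 0], [[0, 0, 0], [0, 0, 0], 0]])

```text
time: 12.25
ee_pos: [0.5868, 0.0104, 0.1276]
eef_rot: [0.637, 0.771, 0.0, -0.0]
ft_force: [-5.2, -0.7, 13.0]
width: 0.0004
grip_force: 6.6
```

Pressed to the stop at 13 N. I lift straight off and look.

move_arm(targets=[[[0, 0, -0.5], [0, 0, 0], 0], [[0, 0, -2], [0, 0, 0], 0], [[0, 0, -4], [0, 0, 0], 0], [[0, 0, -5], [0, 0, 0], 0], [[0, -4, -2], [0, 0, 0], 0], [[0, -5, 0], [0, 0, 0], 0], [[0, -5, 0], [0, 0, 0], 0], [[0, 0, 0], [0, 0, 0], 0], [[0, 0, 0], [0, 0, 0], 0], [[0, 0, 0], [0, 0, 0], 0], [[0, 0, 0], [0, 0, 0], 0], [[0, 0, 0], [0, 0, 0], 0]])

```text
time: 13.75
ee_pos: [0.4495, -0.0161, 0.2612]
eef_rot: [0.637, 0.771, -0.001, 0.0]
ft_force: [-0.4, 0.1, -0.6]
width: 0.0004
grip_force: 0.0
```

Run:
```python
from bench import r
from h import *
c=grab(r,'side','s4'); d=grab(r,'top','t4')
a=cv2.resize(c['image'][130:330,160:320],None,fx=2.5,fy=2.5,interpolation=2)
b=cv2.resize(d['image'][110:280,90:390][:, :],(400,227),interpolation=2); b=cv2.copyMakeBorder(b,0,500-227,0,0,0)
cv2.imwrite('pics/f4.png',np.hstack([a,b]))
```

```text
(no output)
```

View pics/f4.png

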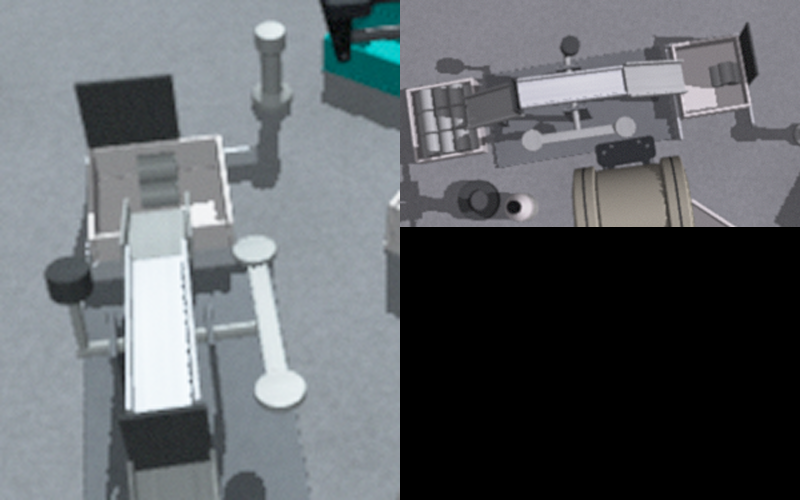

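The gate is over, the trough and chute look empty, and at least two bushings lie in the tray (side crop 157,165-190). One more zoom to count the third.

Run:
```python
from bench import r
from h import *
c=load('s4'); d=load('t4')
a=cv2.resize(c['image'][165:265,185:265],(400,500),interpolation=2)
b=cv2.resize(d['image'][120:210,250:370],(400,300),interpolation=2); b=cv2.copyMakeBorder(b,0,200,0,0,0)
cv2.imwrite('pics/f5.png',cv2.convertScaleAbs(np.hstack([a,b]),alpha=1.4))
```

```text
(no output)
```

View pics/f5.png

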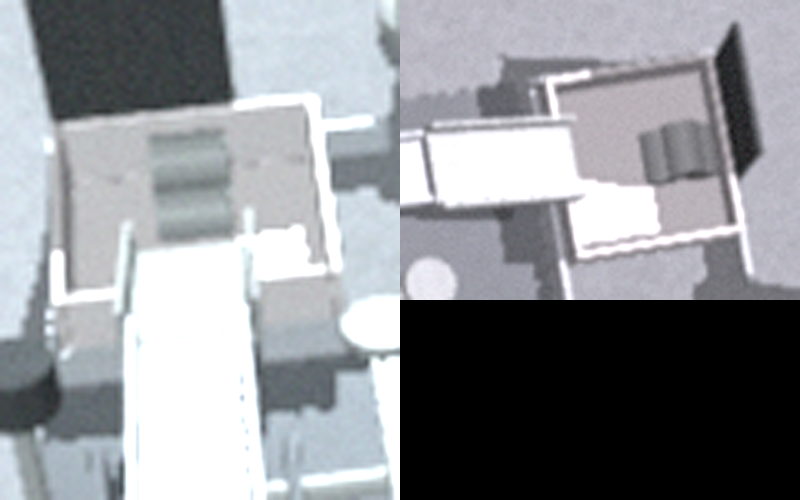

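All three bushings lie in the tray (side crop 190,145 / 190,165 / 195,210). The tray is still at the stop, the gate is over, and the arm is clear.

```bash
python3 -c "
from bench import r
print(r.close_job())"
```

```text
the job is handed in; nothing more can be done
None
```

I pushed the tray home against the end stop, then pressed the gate over, and it stayed over; all three bushings are in the tray, nothing else was touched, and the job is handed in at about 14 s.

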